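Face the rearing jars on the viewing stand

TASK

Make both jars on the viewing stand readable from the front: turn each jar round in its turning seat until its paper label points straight at the brass mark in front of it, and lift the folded tag that hides the labels off the long rail, over the end post, and hang it on the short rail beside it. The jars stay in their seats, the tag must not be dropped, and the flask, the canister and the dropper bottle are to be left where they stand.

Things in the scene. Friction and masses are not known exactly. Their poses are not given: they have to be found in the camera images.
- stand: The fixed viewing stand: a plywood board 175 x 420 x 12 mm lying on the table. Origin on the table top; local -x is its front (robot side), y runs along the rails. Two shallow round plastic seats, 85 mm across, turn freely and endlessly about vertical axes at local (0, +130 mm) and (0, -10 mm); floor 18 mm, rim 26 mm above the table; left alone they stay as turned.
- long_rail (a point): Middle of the long rail, on top of the bar. Round steel bar 8 mm thick along the stand's y, top 119 mm above the table, at stand x = -80 mm, from y = +185 to -65 mm. At each end stands a 10 mm thick post, 133 mm high, as end stop.
- front_a (a point): Front point of seat a: 50 mm in front of (local -x of) that seat's axis, just behind a small brass disc inlaid in the board at 57 mm. The label point of jar_a has to stand above it.
- front_b (a point): The same for seat b and jar_b.
- jar_a: Round clear rearing jar with wide flat lid, 102 mm across, 73 mm high, tapering to the foot, 0.11 to 0.22 kg, loose in seat a; lid top 91 mm above the table. Too wide to grip: press the closed fingertips on the lid 35 to 40 mm from the axis with 5 to 15 N and carry them round the axis; jar and seat turn along. Origin: centre of the underside, z up; label at its own -x side.
- label_a (a point): Outer end of jar_a's paper label: a white strip 24 mm wide stuck on the lid and folded over its edge and down the side. The point is at the lid's edge, 50 mm from the jar's axis, 73 mm above its underside.
- jar_b: Second jar, the same in shape and size, standing in seat b; its label also lies at its own -x side.
- label_b (a point): Outer end of jar_b's paper label, as for jar_a.
- tag: Loose white folded tag, 0.05 kg, astride a rail like a saddle: two legs 56 mm wide (y) reach 50 mm below the crown, 18 mm apart (x); 24 mm thick over all. On top a grey grip tab 10 mm thick (x), 32 mm wide (y), from 5 to 36 mm above the origin. Origin: middle of the crown's underside, which rests on the rail; y along the rail. Starts anywhere on the long rail in front of the jars.
- park (a point): Middle of the short rail, on top of the bar (119 mm above the table): where the tag's origin should come to rest, up to 26 mm either way along the rail. The bar is like the long one and in line with it, from stand y = -82 to -202 mm, with the same end posts, 133 mm high.
- thermos: Bystander: dark red flask, 76 mm across and 221 mm tall, standing close behind one of the jars; origin at the centre of its underside.
- canister: Bystander: square clear canister with a brown lid, 68 x 58 x 113 mm, standing close behind the other jar; origin at the centre of its underside.
- dropper: Bystander: small brown dropper bottle, 33 mm across and 102 mm tall, standing on the board behind the short rail; origin at the centre of its underside.
Mind the look-alikes: they are no part of the job. What is shaped like the jar_a but orange is not meant. Leave any red look-alike of the tag alone.

How it is judged (in metres and radians):
At the end, for the whole second after the job is handed in: Both jars stand upright and at rest in their seats with the outer end of each label within 10 mm of its front point, seen from above (about 11 degrees); the tag hangs at rest astride the short rail between its end posts (horizontal distance between label_a and front_a below 0.01 m and horizontal distance between label_b and front_b below 0.01 m and angle between each of jar_a, jar_b's own z axis and vertical below 0.08 rad and z of each of jar_a, jar_b in the frame of stand below 0.021 m and angular speed of each of jar_a, jar_b below 0.1 rad/s and y of tag in the frame of stand between -0.171 and -0.113 m and x of tag in the frame of park between -0.01 and 0.01 m and height (world z) of tag between 0.112 and 0.124 m and angle between tag's own z axis and vertical below 0.25 rad and linear speed of tag below 0.03 m/s); the robot touches nothing.
It fails at once if a jar is lifted out of its seat or tipped (z of any of jar_a, jar_b in the frame of stand above 0.026 m or angle between any of jar_a, jar_b's own z axis and vertical above 0.25 rad).
It fails at once if the tag is dropped (height (world z) of tag below 0.09 m).
It fails at once if the flask, canister or dropper bottle is shifted by more than 15 mm or knocked over (distance of any of thermos, canister, dropper from where it was at the start of the episode above 0.015 m or angle between any of thermos, canister, dropper's own z axis and vertical above 0.3 rad).
It also fails if it takes over 72 s, if anything falls off the work surface, if the arm or the gripper's body presses on something with over 40 N, if the wrist force passes 120 N, or if a joint passes its speed limit or range.

ROBOT

A 6-joint arm with a two-finger parallel gripper is mounted at the origin on a cart in front of the work surface, level with it; the furniture and walls round the work are solid. World frame = base frame: x ahead of the robot, y to its left, z up, the work surface at z = 0. Lengths are in mm, angles in degrees, forces in N, time in s.
With the tool pointing down it reaches from about 300 to 850 mm from the base axis. Payload 4.2 kg.
Tool frame: the origin (TCP) lies between the finger pads; the fingertips stand 14 mm ahead of it and the grasp point (between the pads) lies 5 mm behind it; z points along the fingers, y is the line along which they close (so a half turn about z gives the same grasp; the last joint's range is limited). The gripper opens to 91 mm and grips with 3 to 60 N. Pads are 32 mm wide; open, the fingers measure 118 mm over their backs; the gripper's body (76 mm by 178 mm) begins 60 mm behind the grasp point.
Start: joints at [-77.636, 18.312, 89.639, -0, 72.044, -1.146], TCP at [134.334, -559.103, 227.976] pointing down, gripper open.
Joint ranges: [-177.97, 177.97], [-48.28, 115.42], [12.27, 149.76], [-77.06, 257.06], [2.81, 150.46], [-146.56, 146.56]. Speed limits (degrees/s): [147.25, 147.25, 180, 180, 180, 180].

INTERFACE

Orientations are given as [roll, pitch, yaw] about the fixed x, y, z axes, in that order (R = Rz(yaw) Ry(pitch) Rx(roll)).
In Python, from workcell import * gives the robot as it stands. The module is installed in compiled form; this text tells all that it offers.
- The arm moves only by the tool send_rows, never from a script. Its argument "deltas" is a list of rows, each a list of 2 entries, a list of its own where there are three numbers: the shift along the tool's x, y, z normalised to -1 to 1, where 1 is 0.5 m, then the turn, a rotation vector about the tool's x, y, z normalised to -1 to 1, where 1 is 0.5 rad. A call has 1 to 10 rows; each row shifts and turns the commanded pose from where the row before left it, along the tool's axes as they then stand; what a row does not reach is not made up. A row lasts 1/10 s, in which the tool goes at most 50 mm and 8.59 degrees, less where a joint would pass 70% of its speed; a pose out of reach is approached as far as the arm can. A call with a number of a shift or a turn outside -1 to 1 is refused whole. A call with a gripper value outside its range is refused whole. "grip" is the closure, from 0 (fully open) to 1 (shut), set as the call begins (left out, the last holds). The fingers move at their own pace and stop on an object; "grip_force" is the grip in N (left out, the last holds). Time passes only in rows, so rows that do not move let the fingers close. It gives the time, the measured TCP pose, the force, the opening and the grip force at its end, in the units of the state.
- state(): the state, without advancing time (a new reading comes with each control period).
- grab_frame(name): name is "side" or "top" or "wrist"; returns the picture (400x640x3 uint8, red, green, blue); there is no depth.
- calibration(name): a dict with "mtx" (3x3 intrinsics, pixels), "R" (3x3) and "t" (3): a world point X has camera coordinates R X + t. Camera axes: x right, y down, z forward; pixel columns grow to the right and rows downward; lengths in mm; the calibration is good to about 2 mm. A picture is of the moment at which its call begins: read the wrist's pose just before it. calibration takes no time and is no camera call; for the wrist camera it gives the pose at the moment of the call.
- job_done(): hands the job in; it is judged then, once.
Trained networks look in the newest picture that a camera, given by its name, has taken for a name from the list of things; names that differ only in an ending like _2 or _b are one class to them, and where a whole thing is asked for, a point or a joint stands for the part that bears it (a point fixed in the world has none). Each returns a list of dicts, best first, with "p" (0 to 1); they miss things now and then, are a little off and sometimes report something else, mostly with a low value. They report only what shows in the picture. A call takes as long as a camera call. They do not tell look-alikes from the thing itself.
- trace(camera, label): "pixels" (400x640 bool, what is visible of it) and "bbox" ([left, top, width, height] in pixels, round what is visible of it).
The state is a dict: "time_s": time; "qpos": joint angles; "qvel": joint speeds; "effort": joint torques, N m; "ee_pos": TCP position; "ee_rot": TCP orientation; "force": force on the tool from outside, world axes, zero at the start; "torque": the same for the moment, N m; "gripper_width": finger opening in mm; "gripper_force": force on a finger pad.
Only numpy, scipy, OpenCV 4.12 (cv2) and the standard library are available. Lean on these libraries where they do the work, as an engineer would, in place of code of your own. Each camera call takes 0.05 s, during which the arm holds its last target. There are 200 camera calls.

## Working session

There is one attempt and no reset: what is moved stays moved. The work goes in short steps, Python scripts to look and compute and a tool call to move; the robot and the scene stay as the last step left them, time stands still between calls to the robot, and variables do not carry over. Pictures are saved under pics/ and viewed, at most 10 in all, crops included, and the job is handed in when it is done.

Besides the shell and the picture viewer there is one more tool, called as name(argument=value, ...), one argument or row to a line, values as JSON. send_rows: Moves the arm, as the interface text tells. Scaled input: -1 to 1 covers 0.5 m each way for a shift and 0.5 rad each way for a turn. Its arguments: {"type":"object","properties":{"deltas":{"type":"array","items":{"type":"array"}},"grip":{"type":"number"},"grip_force":{"type":"number"}},"required":["deltas"]}

```bash
mkdir -p pics
python3 - <<'E'
from workcell import *
import cv2,numpy as np
np.set_printoptions(precision=3,suppress=True)
print(state())
ims=[]
for c in("top","side"):
    im=grab_frame(c);cv2.imwrite(f"pics/{c}0.png",im[:,:,::-1])
    k=calibration(c);print(c,k["mtx"],k["R"],k["t"])
    for n in("jar_a","label_a","tag","stand","thermos","canister","dropper"):
        try:
            for d in trace(c,n)[:4]:
                ys,xs=np.nonzero(d["pixels"]);print(n,round(d["p"],2),d["bbox"],xs.mean().round(1),ys.mean().round(1))
        except Exception as e: print(n,e)
E
```

```text
{'time_s': 0.0, 'qpos': array([-77.636,  18.351,  89.705,  -0.001,  72.046,  -1.146]), 'qvel': array([-0.001, -0.046, -0.069, -0.014,  0.05 , -0.11 ]), 'effort': array([ -0.002, -41.246, -23.197,   0.073,   0.046,  -0.   ]), 'ee_pos': array([ 134.218, -558.618,  227.136]), 'ee_rot': array([-179.898,   -0.001,   13.51 ]), 'force': array([ 0.567, -0.519, -0.429]), 'torque': array([-0.014, -0.022, -0.037]), 'gripper_force': 0.0, 'gripper_width': 91.39785543906864}
top [[487.676   0.    322.973]
 [  0.    487.676 198.631]
 [  0.      0.      1.   ]] [[ 0.005 -1.    -0.011]
 [-0.982 -0.003 -0.187]
 [ 0.187  0.012 -0.982]] [  56.834  539.064 1112.81 ]
jar_a 0.97 [243.2, 171.1, 42.0, 44.5] 262.2 192.4
jar_a 0.92 [301.4, 173.2, 44.8, 40.3] 322.5 192.8
jar_a 0.71 [367.8, 110.1, 38.4, 46.4] 384.9 130.9
label_a 0.92 [365.5, 110.4, 41.0, 40.7] 384.6 131.1
label_a 0.71 [239.7, 176.1, 46.8, 41.3] 262.5 192.2
label_a 0.6 [300.8, 172.2, 46.2, 40.7] 322.3 192.5
label_a 0.18 [229.2, 171.1, 183.6, 73.1] 330.2 212.4
tag 0.89 [285.0, 221.1, 21.0, 11.9] 295.1 225.5
tag 0.79 [248.2, 258.3, 20.4, 26.0] 255.
[... 465 characters left out ...]
.4, 136.6, 101.4, 162.5] 325.2 244.9
label_a 0.87 [393.2, 226.6, 49.1, 48.9] 417.4 252.1
label_a 0.83 [306.6, 151.7, 38.5, 36.7] 325.8 169.6
label_a 0.69 [318.6, 187.5, 42.4, 43.7] 335.3 207.8
label_a 0.48 [287.0, 140.5, 93.1, 156.1] 325.2 244.8
tag 0.9 [244.3, 164.2, 26.3, 33.4] 257.0 180.9
tag 0.69 [295.2, 165.0, 9.2, 35.7] 297.4 179.7
stand 0.65 [285.7, 141.4, 96.6, 158.4] 325.0 245.0
stand 0.41 [371.5, 180.5, 30.5, 52.3] 384.6 206.2
stand 0.22 [315.7, 188.7, 41.0, 41.8] 335.4 207.9
thermos 0.62 [356.8, 113.5, 34.3, 81.7] 371.5 151.8
canister 0.87 [373.0, 180.6, 27.0, 52.5] 384.9 205.6
canister 0.22 [338.0, 238.5, 19.3, 35.6] 347.8 259.8
dropper 0.82 [338.7, 238.5, 17.5, 38.2] 348.0 259.7
```

Run:
```python
import cv2,numpy as np
a=cv2.imread("pics/top0.png")[100:300,210:430];b=cv2.imread("pics/side0.png")[110:310,220:440]
cv2.imwrite("pics/c0.png",cv2.resize(np.vstack([a]),None,fx=3.0,fy=3.0,interpolation=2)[:600])
cv2.imwrite("pics/c1.png",cv2.resize(b,None,fx=3.0,fy=3.0,interpolation=2)[:600])
```

```text
(no output)
```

View pics/c0.png

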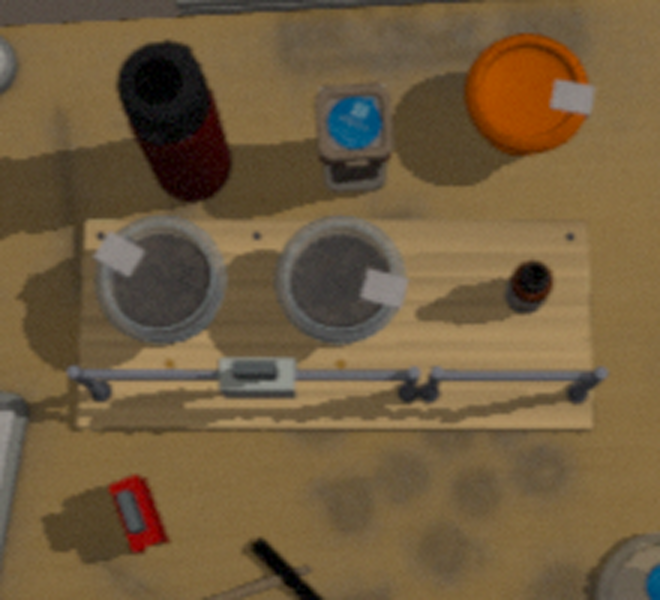

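View pics/c1.png

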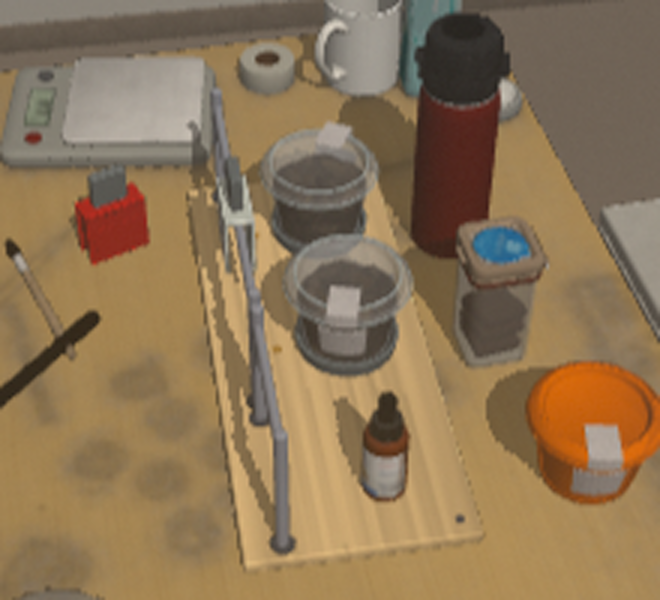

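Top view (full-image pixels): two clear jars, a at (262,192) and b at (322,193), with labels at about (249,185) and (338,196). The white tag sits on the long rail at (295,225). Look-alikes are the orange jar at (385,131) and the red tag at (255,271). The clear jars in the seats and the white tag astride the rail fit the description, so both orange and red are left alone; the enlarged crops above confirm this.

```bash
cat > h.py <<'E'
from workcell import *
import cv2,numpy as np
from scipy.optimize import least_squares
np.set_printoptions(precision=2,suppress=True)
def proj(c,X,k=None):
    k=k or calibration(c);X=np.atleast_2d(X)@k["R"].T+k["t"];u=X@k["mtx"].T;return u[:,:2]/u[:,2:]
def ray(c,p,z,k=None):
    k=k or calibration(c);d=k["R"].T@np.linalg.inv(k["mtx"])@np.r_[p,1];o=-k["R"].T@k["t"];return o+d*(z-o[2])/d[2]
def st(P,s):
    x,y,a=s;P=np.atleast_2d(P).astype(float);c,n=np.cos(a),np.sin(a)
    return np.c_[x+c*P[:,0]-n*P[:,1],y+n*P[:,0]+c*P[:,1],P[:,2]]
E
python3 - <<'E'
from h import *
P=np.array([[87.5,210,12],[87.5,-210,12],[-87.5,-210,12],[-87.5,210,12],[0,130,91],[0,-10,91],[-80,190,133],[-80,-207,133],[-57,130,12],[-57,-10,12]])
uv=np.array([(83,218),(592,222),(593,430),(75,430),(161,279),(342,279),(73,373),(601,374),(169,364),(340,364)])/3+[210,100]-.33
k=calibration("top")
r=least_squares(lambda s:(proj("top",st(P,s),k)-uv).ravel(),[500,50,0],x_scale=[100,100,.1],loss="soft_l1")
s=r.x;print(s,np.rad2deg(s[2]));print((proj("top",st(P,s),k)-uv))
P2=np.array([[-80,190,133],[-80,-207,133],[0,130,91],[0,-10,91],[-57,-10,12],[-87.5,-210,12],[87.5,-210,12]]);uv2=np.array([(215,95),(280,435),(319,168),(349,273),(277,351),(245,568),(483,535)])/3+[220,110]-.33
print("side",proj("side",st(P2,s))-uv2)
for n,y,l in(("a",130,(118,255)),("b",-10,(383,289))):
    J=st([0,y,91],s)[0];L=ray("top",np.array(l)/3+[210,100]-.33,91);d=L-J
    print(n,J,L,np.hypot(*d[:2]),"label angle from front (ccw+)",(np.rad2deg(np.arctan2(d[1],d[0])-s[2])+360)%360-180)
print("front",st([[-50,130,0],[-50,-10,0]],s))
t=ray("top",np.array((255,371))/3+[210,100]-.33,155);print("tag",t,"rail mid",st([-80,60,119],s),"park",st([-80,-142,119],s))
print("tag side",proj("side",[t]),proj("top",[t]))
print("flask",ray("top",np.array((162,80))/3+[210,100],221),"canister",ray("top",np.array((355,122))/3+[210,100],113),"dropper",ray("top",np.array((533,275))/3+[210,100],102))
E
```

```text
[542.95  65.92  -0.01] -0.666789831771944
[[-0.05 -7.89]
 [-1.85 -6.93]
 [-1.13 -6.37]
 [-0.95 -9.06]
 [ 0.31  0.16]
 [ 0.51  1.03]
 [-1.52  0.28]
 [ 3.45  2.72]
 [ 0.92  1.05]
 [ 1.06  1.92]]
side [[-0.59 -2.38]
 [-2.83  2.49]
 [-0.82 -2.11]
 [-1.96  0.15]
 [-1.62  0.27]
 [ 6.58 -3.17]
 [ 7.7  -1.91]]
a [544.47 195.92  91.  ] [563.67 230.49  91.  ] 39.55369266286338 label angle from front (ccw+) -118.38415001099611
b [542.84  55.92  91.  ] [537.52  25.57  91.  ] 30.82062322678749 label angle from front (ccw+) 80.72582854852345
front [[494.47 196.5    0.  ]
 [492.84  56.51   0.  ]]
tag [464.74 118.5  155.  ] rail mid [[463.66 126.85 119.  ]] park [[461.31 -75.14 119.  ]]
tag side [[296.54 165.99]] [[294.67 223.34]]
flask [659.49 181.45 221.  ] canister [663.41  46.73 113.  ] dropper [545.81 -89.16 102.  ]
```

Run:
```python
from h import *
P=np.array([[87.5,210,12],[87.5,-210,12],[-87.5,-210,12],[-87.5,210,12],[0,130,91],[0,-10,91],[-57,130,12],[-57,-10,12]])
uv=np.array([(83,218),(592,222),(593,430),(75,430),(161,279),(342,279),(169,364),(340,364)])/3+[210,100]-.33
P2=np.array([[0,130,91],[0,-10,91],[-57,-10,12],[-87.5,-210,12],[87.5,-210,12]]);uv2=np.array([(319,168),(349,273),(277,351),(245,568),(483,535)])/3+[220,110]-.33
k=calibration("top");k2=calibration("side")
o=np.array([1,1,1,1,0,0,0,0])[:,None];o2=np.array([0,0,0,1,1])[:,None]
def f(s):
    e=np.array([[s[3],s[4],0]])
    return np.r_[(proj("top",st(P+o*e,s[:3]),k)-uv),(proj("side",st(P2+o2*e,s[:3]),k2)-uv2)]
s=least_squares(lambda s:f(s).ravel(),[540,60,0,-17,0],x_scale=[100,100,.1,10,10]).x
print(s,np.rad2deg(s[2]));print(f(s));s=s[:3];np.save("s.npy",s)
for n,y,l in(("a",130,(118,255)),("b",-10,(383,289))):
    J=st([0,y,91],s)[0];L=ray("top",np.array(l)/3+[210,100]-.33,91);d=L-J
    print(n,J,L,np.hypot(*d[:2]),"label angle",(np.rad2deg(np.arctan2(d[1],d[0])-s[2])+360)%360-180)
print("rail mid",st([-80,60,119],s),"park",st([-80,-142,119],s),"ends",st([[-80,190,133],[-80,-207,133]],s),proj("top",st([[-80,190,133],[-80,-207,133],[-80,-65,119],[-80,-82,119]],s))*3-[630,300])
```

```text
[546.41  66.88  -0.   -22.21  -4.01] -0.02768189605085436
[[ 0.45  0.29]
 [-0.84 -0.54]
 [ 0.72  0.39]
 [ 0.35 -0.42]
 [-0.08 -0.7 ]
 [ 0.11 -0.49]
 [ 0.81  0.23]
 [ 0.94  0.47]
 [-0.1  -2.42]
 [-0.52 -0.29]
 [-0.18  0.01]
 [-0.88 -0.6 ]
 [ 0.54 -0.16]]
a [546.48 196.88  91.  ] [563.67 230.49  91.  ] 37.754095022084385 label angle -117.06519861024253
b [546.41  56.88  91.  ] [537.52  25.57  91.  ] 32.553177041187844 label angle 74.17110021737932
rail mid [[466.44 126.92 119.  ]] park [[466.35 -75.08 119.  ]] ends [[ 466.51  256.92  133.  ]
 [ 466.31 -140.08  133.  ]] [[ 67.41 371.04]
 [610.07 373.34]
 [414.66 375.08]
 [437.64 375.18]]
```

send_rows(
  deltas=[
    [[0, 0, 0], [0, 0, -0.296]],
    [[0, 0, 0], [0, 0, -0.296]],
    [[0, 0, 0], [0, 0, -0.296]],
    [[0, 0, 0], [0, 0, -0.296]],
    [[0, 0, 0], [0, 0, -0.296]],
    [[0, 0, 0], [0, 0, -0.296]],
    [[0, 0, 0], [0, 0, -0.296]],
    [[0, 0, 0], [0, 0, -0.296]],
    [[0, 0, 0], [0, 0, -0.298]],
  ],
  grip=0,
)

```text
time_s: 1.7
ee_pos: [134.3, -559.1, 228.0]
ee_rot: [180.0, 0.0, 90.2]
force: [0.1, -0.1, -0.4]
gripper_width: 90.9
gripper_force: 0.0
```

send_rows(
  deltas=[
    [[0.0846, 0.0415, 0], [0, 0, 0]],
    [[0.0846, 0.0415, 0], [0, 0, 0]],
    [[0.0846, 0.0415, 0], [0, 0, 0]],
    [[0.0846, 0.0415, 0], [0, 0, 0]],
    [[0.0846, 0.0415, 0], [0, 0, 0]],
    [[0.0846, 0.0415, 0], [0, 0, 0]],
    [[0.0846, 0.0415, 0], [0, 0, 0]],
    [[0.0846, 0.0415, 0], [0, 0, 0]],
  ],
)

```text
time_s: 2.5
ee_pos: [301.5, -219.4, 228.3]
ee_rot: [179.9, 0.0, 89.8]
force: [0.8, -0.6, -0.4]
gripper_width: 91.1
gripper_force: 0.0
```

send_rows(
  deltas=[
    [[0.0846, 0.0415, 0], [0, 0, 0]],
    [[0.0846, 0.0415, 0], [0, 0, 0]],
    [[0.0846, 0.0415, 0], [0, 0, 0]],
    [[0.0846, 0.0415, 0], [0, 0, 0]],
    [[0.0846, 0.0415, 0], [0, 0, 0]],
    [[0.0846, 0.0415, 0], [0, 0, 0]],
    [[0.0846, 0.0415, 0], [0, 0, 0]],
    [[0.0846, 0.0415, 0], [0, 0, 0]],
    [[0, 0, 0], [0, 0, 0]],
    [[0, 0, 0], [0, 0, 0]],
  ],
)

```text
time_s: 3.5
ee_pos: [467.5, 117.6, 227.6]
ee_rot: [-179.9, 0.0, 90.0]
force: [-0.0, -0.1, -0.1]
gripper_width: 91.5
gripper_force: 0.0
```

Run:
```python
from h import *
k=calibration("wrist");im=grab_frame("wrist");cv2.imwrite("pics/w0.png",im[:,:,::-1])
for n in("tag","label_a","jar_a"):
    for d in trace("wrist",n)[:3]:
        ys,xs=np.nonzero(d["pixels"]);print(n,d["p"],d["bbox"],xs.mean(),ys.mean())
s=np.load("s.npy")
print(k["R"],k["t"],proj("wrist",[[466.4,118.5,155],[466.4,118.5,124],[546.4,196.9,91],[546.4,56.9,91],[466.4,1.9,119],[466.4,251.9,119]],k))
```

```text
tag 0.8 [306.9, 156.7, 25.3, 69.7] 317.9372979961215 193.79896574014222
label_a 0.95 [344.2, 195.5, 85.8, 88.8] 379.5738192636668 229.08925251022686
label_a 0.85 [347.9, 55.2, 100.1, 106.4] 396.88545609964586 108.15642935645378
jar_a 0.92 [347.1, 57.5, 100.7, 101.0] 397.16959492435336 108.0699121522694
jar_a 0.71 [343.8, 196.6, 83.9, 89.8] 379.5445244410762 229.36566881394467
[[ 1.    0.   -0.  ]
 [ 0.   -0.97  0.24]
 [-0.   -0.24 -0.97]] [-467.11   87.41  417.27] [[318.04 207.31]
 [318.15 198.42]
 [398.51 114.05]
 [390.17 244.99]
 [318.23 303.77]
 [318.07  45.49]]
```

View pics/w0.png

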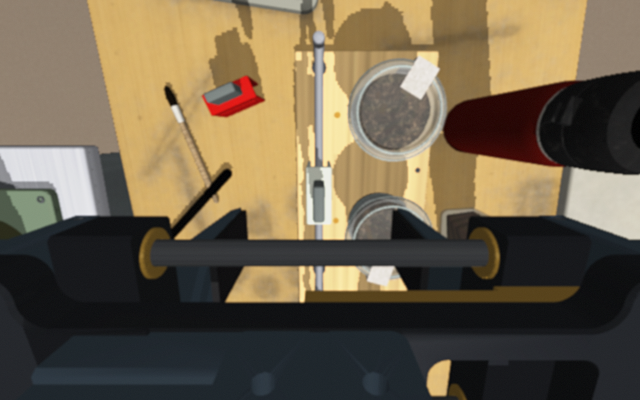

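Run:
```python
from h import *
k=calibration("wrist")
for n,p,z in(("brass a",(337,115),12),("brass b",(335,221),12),("lid a",(398,109),91),("post",(319,38),133),("label",(420,77),91),("tabtop N",(319,181),155),("tabtop S",(319,222),155),("crown N",(319,167),124),("crownS",(319,224),124)):
    print(n,ray("wrist",p,z,k))
s=np.load("s.npy");print(st([[-57,130,12],[-57,-10,12]],s))
im=cv2.imread("pics/w0.png")[20:260,290:460];cv2.imwrite("pics/w0c.png",cv2.resize(im,None,fx=2.5,fy=2.5,interpolation=2))
```

```text
brass a [490.14 197.63  12.  ]
brass b [488.93  56.52  12.  ]
lid a [545.82 199.72  91.  ]
post [467.45 252.2  133.  ]
label [565.33 229.34  91.  ]
tabtop N [466.99 139.15 155.  ]
tabtop S [466.85 103.57 155.  ]
crown N [467.04 146.59 124.  ]
crownS [466.82  91.03 124.  ]
[[489.48 196.91  12.  ]
 [489.41  56.91  12.  ]]
```

View pics/w0c.png

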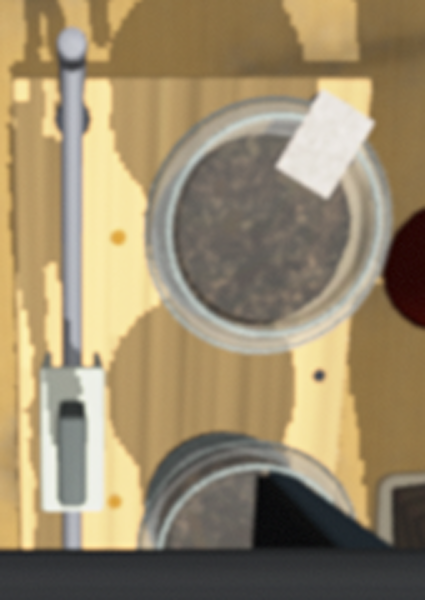

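Wrist view: tab centred at about (319,201), jar a lid at (398,109), brass marks at (337,115) and (335,221). All agree with the stand fit to 1–3 mm. Descending to grip the white tag.

send_rows(
  deltas=[
    [[0.003, -0.001, 0.04], [0, 0, 0]],
    [[0, 0, 0.04], [0, 0, 0]],
    [[0, 0, 0.04], [0, 0, 0]],
    [[0, 0, 0.03], [0, 0, 0]],
    [[0, 0, 0.02], [0, 0, 0]],
    [[0, 0, 0], [0, 0, 0]],
    [[0, 0, 0], [0, 0, 0]],
  ],
)

```text
time_s: 4.4
ee_pos: [467.5, 118.1, 143.5]
ee_rot: [179.9, -0.0, 89.8]
force: [0.1, 0.6, 0.8]
gripper_width: 91.3
gripper_force: 0.0
```

send_rows(
  deltas=[
    [[0, 0, 0], [0, 0, 0]],
    [[0, 0, 0], [0, 0, 0]],
    [[0, 0, 0], [0, 0, 0]],
    [[0, 0, 0], [0, 0, 0]],
    [[0, 0, 0], [0, 0, 0]],
    [[0, 0, 0], [0, 0, 0]],
    [[0, 0, 0], [0, 0, 0]],
    [[0, 0, 0], [0, 0, 0]],
    [[0, 0, 0], [0, 0, 0]],
    [[0, 0, 0], [0, 0, 0]],
  ],
  grip=1,
  grip_force=20,
)

```text
time_s: 5.4
ee_pos: [467.2, 118.5, 142.9]
ee_rot: [-180.0, 0.0, 89.9]
force: [0.4, 1.5, 0.0]
gripper_width: 14.1
gripper_force: 0.0
```

send_rows(
  deltas=[
    [[0, 0, 0], [0, 0, 0]],
    [[0, 0, 0], [0, 0, 0]],
    [[0, 0, 0], [0, 0, 0]],
    [[0, 0, 0], [0, 0, 0]],
  ],
)

```text
time_s: 5.8
ee_pos: [467.2, 118.5, 142.9]
ee_rot: [180.0, 0.0, 89.9]
force: [0.1, -0.1, 0.4]
gripper_width: 9.9
gripper_force: 20.0
```

send_rows(
  deltas=[
    [[0, 0, -0.01], [0, 0, 0]],
    [[0, 0, -0.02], [0, 0, 0]],
    [[0, 0, -0.02], [0, 0, 0]],
    [[0, 0, -0.02], [0, 0, 0]],
    [[0, 0, -0.02], [0, 0, 0]],
    [[0, 0, -0.025], [0, 0, 0]],
    [[0, 0, -0.025], [0, 0, 0]],
    [[0, 0, -0.02], [0, 0, 0]],
    [[0, 0, -0.01], [0, 0, 0]],
    [[0, 0, 0], [0, 0, 0]],
  ],
)

```text
time_s: 6.8
ee_pos: [467.5, 118.6, 228.8]
ee_rot: [179.9, -0.0, 89.9]
force: [-0.9, -0.2, -0.4]
gripper_width: 10.0
gripper_force: 20.0
```

send_rows(
  deltas=[
    [[-0.02, 0, 0], [0, 0, 0]],
    [[-0.04, 0, 0], [0, 0, 0]],
    [[-0.05, 0, 0], [0, 0, 0]],
    [[-0.06, 0, 0], [0, 0, 0]],
    [[-0.06, 0, 0], [0, 0, 0]],
    [[-0.06, 0, 0], [0, 0, 0]],
    [[-0.05, 0, 0], [0, 0, 0]],
    [[-0.03, 0, 0], [0, 0, 0]],
    [[-0.018, 0, 0], [0, 0, 0]],
    [[0, 0, 0], [0, 0, 0]],
  ],
)

```text
time_s: 7.8
ee_pos: [466.4, -76.5, 227.4]
ee_rot: [-179.9, 0.0, 89.8]
force: [-0.4, 0.3, -0.7]
gripper_width: 10.1
gripper_force: 20.0
```

Run:
```python
from h import *
print(state()["ee_pos"])
ks=calibration("side");b=grab_frame("side")[:,:,::-1];a=grab_frame("top")[:,:,::-1]
for c in("side","top"):
    print(proj(c,[[466.4,-75,199],[466.4,-75,119]]))
u=proj("side",[[466.4,-75,160]])[0].astype(int);v=proj("top",[[466.4,-75,160]])[0].astype(int)
f=lambda i,p:cv2.resize(i[p[1]-75:p[1]+75,p[0]-75:p[0]+55],None,fx=3,fy=3,interpolation=2)
print(u,v);cv2.imwrite("pics/d0.png",np.hstack([f(b,u),f(a,v)]))
```

```text
[466.39 -76.47 227.45]
[[307.96 209.75]
 [308.81 237.43]]
[[387.17 219.94]
 [382.89 225.15]]
[308 223] [385 222]
```

View pics/d0.png

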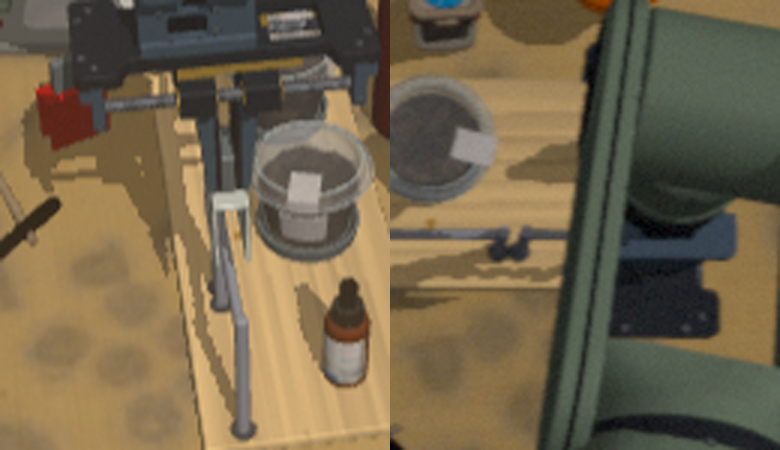

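The tag hangs straight above the short rail (side crop: legs at about x 212–248, rail between them). Lowering it.

send_rows(
  deltas=[
    [[0, 0, 0.02], [0, 0, 0]],
    [[0, 0, 0.02], [0, 0, 0]],
    [[0, 0, 0.02], [0, 0, 0]],
    [[0, 0, 0.02], [0, 0, 0]],
    [[0, 0, 0.02], [0, 0, 0]],
    [[0, 0, 0.02], [0, 0, 0]],
    [[0, 0, 0.02], [0, 0, 0]],
    [[0, 0, 0.01], [0, 0, 0]],
    [[0, 0, 0.01], [0, 0, 0]],
    [[0, 0, 0], [0, 0, 0]],
  ],
)

```text
time_s: 8.9
ee_pos: [466.5, -75.5, 147.4]
ee_rot: [-179.9, -0.0, 89.9]
force: [0.1, 1.0, 0.3]
gripper_width: 9.9
gripper_force: 20.0
```

send_rows(
  deltas=[
    [[0, 0, 0.006], [0, 0, 0]],
    [[0, 0, 0.003], [0, 0, 0]],
    [[0, 0, 0], [0, 0, 0]],
    [[0, 0, 0], [0, 0, 0]],
  ],
)

```text
time_s: 9.3
ee_pos: [466.9, -75.5, 143.6]
ee_rot: [180.0, 0.0, 89.9]
force: [-0.8, 0.0, -1.1]
gripper_width: 9.7
gripper_force: 20.0
```

send_rows(
  deltas=[
    [[0, 0, 0.001], [0, 0, 0]],
    [[0, 0, 0], [0, 0, 0]],
    [[0, 0, 0], [0, 0, 0]],
    [[0, 0, 0], [0, 0, 0]],
    [[0, 0, 0], [0, 0, 0]],
    [[0, 0, 0], [0, 0, 0]],
    [[0, 0, 0], [0, 0, 0]],
  ],
  grip=0.5,
)

```text
time_s: 10.0
ee_pos: [466.8, -75.5, 142.9]
ee_rot: [180.0, 0.0, 89.9]
force: [0.1, 0.1, 0.0]
gripper_width: 45.8
gripper_force: 0.0
```

send_rows(
  deltas=[
    [[0, 0, -0.02], [0, 0, 0]],
    [[0, 0, -0.03], [0, 0, 0]],
    [[0, 0, -0.04], [0, 0, 0]],
    [[0, 0, -0.04], [0, 0, 0]],
    [[0, 0, -0.02], [0, 0, 0]],
    [[0, 0, -0.01], [0, 0, 0]],
    [[0, 0, 0], [0, 0, 0]],
  ],
)

```text
time_s: 10.7
ee_pos: [466.9, -75.5, 223.3]
ee_rot: [179.9, 0.0, 89.9]
force: [-0.1, 0.8, -0.6]
gripper_width: 45.8
gripper_force: 0.0
```

send_rows(
  deltas=[
    [[0.044, 0.02, 0], [0, 0, 0]],
    [[0.044, 0.02, 0], [0, 0, 0]],
    [[0.044, 0.02, 0], [0, 0, 0]],
    [[0.044, 0.02, 0], [0, 0, 0]],
    [[0.044, 0.0196, 0], [0, 0, 0]],
    [[0, 0, 0], [0, 0, -0.2583]],
    [[0, 0, 0], [0, 0, -0.2583]],
    [[0, 0, 0], [0, 0, -0.2583]],
    [[0, 0, 0], [0, 0, -0.2583]],
    [[0, 0, 0], [0, 0, -0.2583]],
  ],
  grip=1,
)

```text
time_s: 11.7
ee_pos: [516.2, 34.5, 221.6]
ee_rot: [-179.9, -0.1, 127.2]
force: [-0.6, 0.1, 0.5]
gripper_width: 0.3
gripper_force: 0.0
```

send_rows(
  deltas=[
    [[0, 0, 0.04], [0, 0, 0]],
    [[0, 0, 0.05], [0, 0, 0]],
    [[0, 0, 0.05], [0, 0, 0]],
    [[0, 0, 0.05], [0, 0, 0]],
    [[0, 0, 0.02], [0, 0, 0]],
    [[0, 0, 0.01], [0, 0, 0]],
    [[0, 0, 0], [0, 0, 0]],
    [[0, 0, 0], [0, 0, 0]],
  ],
)

```text
time_s: 12.5
ee_pos: [517.5, 34.4, 113.8]
ee_rot: [179.9, 0.1, 126.9]
force: [0.3, -0.6, 1.0]
gripper_width: 0.4
gripper_force: 0.0
```

send_rows(
  deltas=[
    [[0, 0, 0.006], [0, 0, 0]],
    [[0, 0, 0.006], [0, 0, 0]],
    [[0, 0, 0.003], [0, 0, 0]],
    [[0, 0, 0.002], [0, 0, 0]],
    [[0, 0, 0], [0, 0, 0]],
    [[0, 0, 0], [0, 0, 0]],
  ],
)

```text
time_s: 13.1
ee_pos: [516.9, 34.4, 104.5]
ee_rot: [180.0, 0.0, 126.9]
force: [0.3, -0.2, 0.2]
gripper_width: 0.3
gripper_force: 0.2
```

send_rows(
  deltas=[
    [[0, 0, 0.002], [0, 0, 0]],
    [[0, 0, 0.001], [0, 0, 0]],
    [[0, 0, 0], [0, 0, 0]],
    [[0, 0, 0], [0, 0, 0]],
  ],
)

```text
time_s: 13.5
ee_pos: [516.9, 34.3, 104.3]
ee_rot: [180.0, 0.0, 126.9]
force: [-2.9, -0.0, 10.3]
gripper_width: 0.5
gripper_force: 4.9
```

send_rows(
  deltas=[
    [[0.0052, 0.0002, 0], [0, 0, 0.14]],
    [[0.0052, 0.0002, 0], [0, 0, 0.14]],
    [[0.0052, 0.0002, 0], [0, 0, 0.14]],
    [[0.0052, 0.0002, 0], [0, 0, 0.14]],
    [[0.0052, 0.0002, 0], [0, 0, 0.14]],
    [[0.0052, 0.0002, 0], [0, 0, 0.14]],
    [[0.0052, 0.0002, 0], [0, 0, 0.14]],
    [[0.0052, 0.0002, 0], [0, 0, 0.14]],
    [[0.0052, 0.0002, 0], [0, 0, 0.14]],
  ],
)

```text
time_s: 14.4
ee_pos: [507.8, 56.6, 104.3]
ee_rot: [-179.8, -0.0, 90.6]
force: [-6.3, 0.7, 13.4]
gripper_width: 0.4
gripper_force: 7.0
```

send_rows(
  deltas=[
    [[0.0052, 0.0002, 0], [0, 0, 0.14]],
    [[0.0052, 0.0002, 0], [0, 0, 0.14]],
    [[0.0052, 0.0002, 0], [0, 0, 0.14]],
    [[0.0052, 0.0002, 0], [0, 0, 0.14]],
    [[0.0052, 0.0002, 0], [0, 0, 0.14]],
    [[0.0052, 0.0002, 0], [0, 0, 0.14]],
    [[0.0052, 0.0002, 0], [0, 0, 0.14]],
    [[0.0052, 0.0002, 0], [0, 0, 0.14]],
    [[0.0052, 0.0002, 0], [0, 0, 0.14]],
    [[0.0026, 0.0001, 0], [0, 0, 0.07]],
  ],
)

```text
time_s: 15.4
ee_pos: [514.6, 81.3, 104.5]
ee_rot: [-179.6, 0.0, 52.5]
force: [-9.3, 6.9, 16.2]
gripper_width: 0.5
gripper_force: 7.9
```

send_rows(
  deltas=[
    [[0, 0, 0], [0, 0, 0]],
    [[0, 0, 0], [0, 0, 0]],
    [[0, 0, -0.004], [0, 0, 0]],
    [[0, 0, -0.01], [0, 0, 0]],
    [[0, 0, -0.03], [0, 0, 0]],
    [[0, 0, -0.05], [0, 0, 0]],
    [[0, 0, -0.07], [0, 0, 0]],
    [[0, 0, -0.06], [0, 0, 0]],
    [[0, 0, -0.02], [0, 0, 0]],
  ],
)

```text
time_s: 16.3
ee_pos: [519.0, 79.2, 228.2]
ee_rot: [179.7, -0.2, 52.7]
force: [-0.4, -0.9, 0.1]
gripper_width: 0.4
gripper_force: 0.0
```

send_rows(
  deltas=[
    [[0, 0, 0], [0, 0, 0.264]],
    [[0, 0, 0], [0, 0, 0.264]],
    [[0, 0, 0], [0, 0, 0.264]],
    [[0.0331, -0.0503, 0], [0, 0, 0]],
    [[0.0331, -0.0503, 0], [0, 0, 0]],
    [[0.0331, -0.0503, 0], [0, 0, 0]],
    [[0.0331, -0.0503, 0], [0, 0, 0]],
    [[0.0331, -0.0503, 0], [0, 0, 0]],
    [[0, 0, 0], [0, 0, 0]],
  ],
)

```text
time_s: 17.2
ee_pos: [525.8, 232.3, 223.4]
ee_rot: [-179.9, 0.1, 30.2]
force: [0.7, 0.2, -0.1]
gripper_width: 0.1
gripper_force: 0.0
```

Run:
```python
from h import *
print(state()["ee_pos"],state()["ee_rot"])
w=grab_frame("wrist");cv2.imwrite("pics/w1.png",w[:,:,::-1]);t=grab_frame("top");cv2.imwrite("pics/t1.png",t[:,:,::-1])
s=grab_frame("side");cv2.imwrite("pics/s1.png",s[:,:,::-1])
f=lambda i,a,b:cv2.resize(i[b:b+150,a:a+130,::-1],None,fx=3,fy=3,interpolation=2)
cv2.imwrite("pics/e1.png",np.hstack([f(t,270,130),f(s,250,150)]))
```

```text
[525.8  232.35 223.42] [-179.94    0.06   30.18]
```

View pics/e1.png

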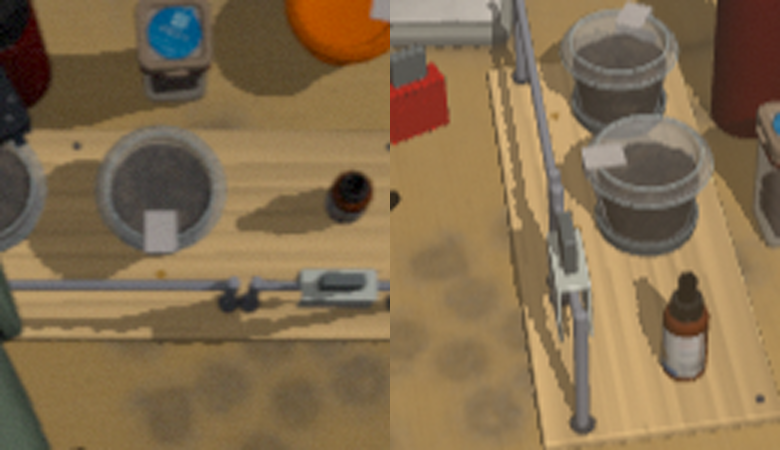

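Top crop: jar b's label at (161,231) is right in front of its lid centre (162,190), so it points at the mark. The tag hangs on the short rail. Now jar a.

send_rows(
  deltas=[
    [[0, 0.005, 0.04], [0, 0, 0]],
    [[0, 0, 0.05], [0, 0, 0]],
    [[0, 0, 0.05], [0, 0, 0]],
    [[0, 0, 0.05], [0, 0, 0]],
    [[0, 0, 0.02], [0, 0, 0]],
    [[0, 0, 0.01], [0, 0, 0]],
    [[0, 0, 0], [0, 0, 0]],
    [[0, 0, 0], [0, 0, 0]],
  ],
)

```text
time_s: 18.15
ee_pos: [528.0, 227.4, 116.0]
ee_rot: [180.0, -0.1, 30.0]
force: [-0.2, -0.6, -0.1]
gripper_width: 0.6
gripper_force: 0.0
```

send_rows(
  deltas=[
    [[0, -0.003, 0.008], [0, 0, 0]],
    [[0, 0, 0.008], [0, 0, 0]],
    [[0, 0, 0.005], [0, 0, 0]],
    [[0, 0, 0.002], [0, 0, 0]],
    [[0, 0, 0], [0, 0, 0]],
    [[0, 0, 0], [0, 0, 0]],
  ],
)

```text
time_s: 18.75
ee_pos: [526.6, 229.0, 104.4]
ee_rot: [-180.0, -0.1, 30.0]
force: [-1.7, -1.2, 6.5]
gripper_width: 0.2
gripper_force: 2.9
```

send_rows(
  deltas=[
    [[0, 0, 0.0008], [0, 0, 0]],
    [[-0.0052, 0.0002, 0], [0, 0, -0.14]],
    [[-0.0052, 0.0002, 0], [0, 0, -0.14]],
    [[-0.0052, 0.0002, 0], [0, 0, -0.14]],
    [[-0.0052, 0.0002, 0], [0, 0, -0.14]],
    [[-0.0052, 0.0002, 0], [0, 0, -0.14]],
    [[-0.0052, 0.0002, 0], [0, 0, -0.14]],
    [[-0.0052, 0.0002, 0], [0, 0, -0.14]],
    [[-0.0052, 0.0002, 0], [0, 0, -0.14]],
    [[-0.0052, 0.0002, 0], [0, 0, -0.14]],
  ],
)

```text
time_s: 19.75
ee_pos: [512.5, 212.1, 104.2]
ee_rot: [179.8, -0.2, 66.3]
force: [1.4, -0.1, 4.7]
gripper_width: 0.8
gripper_force: 2.4
```

send_rows(
  deltas=[
    [[-0.0052, 0.0002, 0], [0, 0, -0.14]],
    [[-0.0052, 0.0002, 0], [0, 0, -0.14]],
    [[-0.0052, 0.0002, 0], [0, 0, -0.14]],
    [[-0.0052, 0.0002, 0], [0, 0, -0.14]],
    [[-0.0052, 0.0002, 0], [0, 0, -0.14]],
    [[-0.0052, 0.0002, 0], [0, 0, -0.14]],
    [[-0.0052, 0.0002, 0], [0, 0, -0.14]],
  ],
)

```text
time_s: 20.45
ee_pos: [509.4, 194.3, 104.2]
ee_rot: [179.8, -0.1, 94.3]
force: [0.4, 0.6, 5.1]
gripper_width: 0.5
gripper_force: 2.2
```

send_rows(
  deltas=[
    [[-0.0052, 0.0002, 0.0006], [0, 0, -0.14]],
    [[-0.0052, 0.0002, 0], [0, 0, -0.14]],
    [[-0.0052, 0.0002, 0], [0, 0, -0.14]],
    [[-0.0052, 0.0002, 0], [0, 0, -0.14]],
    [[-0.0052, 0.0002, 0], [0, 0, -0.14]],
    [[-0.0052, 0.0002, 0], [0, 0, -0.14]],
    [[-0.0052, 0.0002, 0], [0, 0, -0.14]],
  ],
)

```text
time_s: 21.15
ee_pos: [515.1, 177.1, 104.0]
ee_rot: [179.8, 0.0, 122.4]
force: [0.8, -0.5, 5.1]
gripper_width: 0.5
gripper_force: 2.8
```

send_rows(
  deltas=[
    [[-0.0052, 0.0002, 0], [0, 0, -0.14]],
    [[-0.0052, 0.0002, 0], [0, 0, -0.14]],
    [[-0.0052, 0.0002, 0], [0, 0, -0.14]],
    [[-0.0052, 0.0002, 0], [0, 0, -0.14]],
    [[-0.0052, 0.0002, 0], [0, 0, -0.14]],
    [[-0.0052, 0.0002, 0], [0, 0, -0.14]],
    [[-0.0052, 0.0002, 0], [0, 0, -0.14]],
    [[0, 0, 0], [0, 0, 0]],
  ],
)

```text
time_s: 21.95
ee_pos: [528.4, 164.6, 104.0]
ee_rot: [179.8, 0.2, 150.4]
force: [0.2, 0.4, 6.2]
gripper_width: 0.6
gripper_force: 2.8
```

send_rows(
  deltas=[
    [[0, 0, -0.004], [0, 0, 0]],
    [[0, 0, -0.01], [0, 0, 0]],
    [[0, 0, -0.03], [0, 0, 0]],
    [[0, 0, -0.05], [0, 0, 0]],
    [[0, 0, -0.07], [0, 0, 0]],
    [[0, 0, -0.06], [0, 0, 0]],
    [[0, 0, -0.02], [0, 0, 0]],
  ],
)

```text
time_s: 22.65
ee_pos: [528.1, 164.6, 228.0]
ee_rot: [179.8, 0.2, 150.3]
force: [-0.0, 0.2, 0.4]
gripper_width: 0.7
gripper_force: 0.0
```

send_rows(
  deltas=[
    [[-0.013, -0.088, 0], [0, 0, 0]],
    [[-0.013, -0.088, 0], [0, 0, 0]],
    [[-0.013, -0.088, 0], [0, 0, 0]],
    [[-0.013, -0.088, 0], [0, 0, 0]],
    [[-0.013, -0.088, 0], [0, 0, 0]],
    [[-0.013, -0.088, 0], [0, 0, 0]],
    [[-0.013, -0.088, 0], [0, 0, 0]],
    [[-0.013, -0.088, 0], [0, 0, 0]],
    [[0, 0, 0], [0, 0, 0]],
  ],
)

```text
time_s: 23.55
ee_pos: [395.4, -170.9, 223.9]
ee_rot: [-179.9, -0.1, 150.0]
force: [-0.4, 0.1, 0.9]
gripper_width: 0.3
gripper_force: 0.0
```

Run:
```python
from h import *
t=grab_frame("top");s=grab_frame("side")
cv2.imwrite("pics/e2.png",np.hstack([cv2.resize(i[b:b+140,a:a+h,::-1],None,fx=4,fy=4,interpolation=2) for i,a,b,h in((t,235,120,120),(s,280,130,80))]))
for c,i in(("top",t),("side",s)):
    for d in trace(c,"jar_a")[:3]:
        m=d["pixels"]&(i.min(2)>150);ys,xs=np.nonzero(m)
        print(c,d["p"],d["bbox"],m.sum(),np.median(xs) if len(xs) else 0,np.median(ys) if len(xs) else 0)
    print(proj(c,[[496.4,196.9,91],[496.4,56.9,91],[546.4,196.9,91],[546.4,56.9,91]]))
```

```text
top 0.88 [300.6, 172.1, 47.0, 41.4] 0 0 0
top 0.86 [239.0, 172.4, 45.5, 43.6] 0 0 0
top 0.81 [365.8, 107.6, 40.5, 46.8] 0 0 0
[[262.63 213.36]
 [323.66 213.57]
 [263.25 192.01]
 [323.77 192.19]]
side 0.88 [305.5, 154.3, 41.2, 34.8] 65 312.0 164.0
side 0.77 [314.2, 187.5, 45.5, 44.4] 90 321.0 201.0
side 0.57 [392.6, 230.3, 45.8, 46.3] 119 421.0 258.0
[[306.35 165.19]
 [314.24 202.68]
 [325.88 163.25]
 [335.47 200.38]]
```

View pics/e2.png

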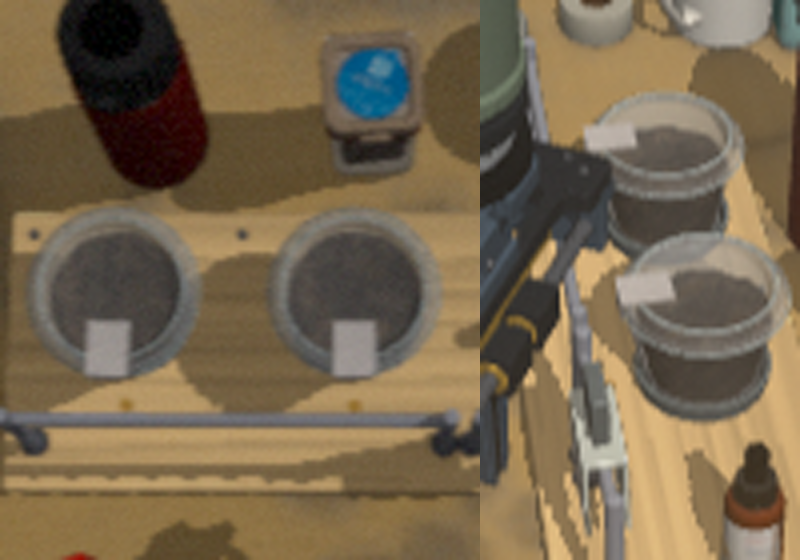

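Run:
```python
from h import *
ts=np.mean([grab_frame("top").astype(float) for _ in range(4)],0)
k=calibration("top")
for n,y in(("a",196.9),("b",56.9)):
    u,v=proj("top",[[505,y,91]],k)[0].round().astype(int)
    sub=cv2.resize(ts[v-14:v+12,u-12:u+13].astype(np.float32),None,fx=8,fy=8,interpolation=2)
    sat=sub.max(2)-sub.min(2);m=((sub.min(2)>118)&(sat<30)).astype(np.uint8)
    nn,l,stt,cen=cv2.connectedComponentsWithStats(m)
    i=1+stt[1:,4].argmax();pts=np.argwhere(l==i)[:,::-1].astype(np.float32);r=cv2.minAreaRect(pts)
    c=lambda p:ray("top",(np.array(p)+.5)/8-.5+[u-12,v-14],91,k)
    print(n,stt[i],r,"centre",c(cen[i])[:2]);print(np.array([c(p)[:2] for p in cv2.boxPoints(r)]))
```

```text
a [  39   35   92  109 8650] ((83.61409759521484, 88.41460418701172), (87.75174713134766, 109.1761703491211), 3.289242744445801) centre [511.81 200.41]
[[496.91 214.12]
 [528.73 213.31]
 [527.34 187.97]
 [495.54 188.92]]
b [  51   36   87  108 8766] ((94.0, 89.5), (107.0, 86.0), 90.0) centre [512.13  58.24]
[[527.85  70.23]
 [527.93  45.48]
 [496.76  45.38]
 [496.67  70.01]]
```

Jar a's label end is about 4 mm from its front point and jar b's about 1 mm, both inside the 10 mm limit. The tag hangs on the short rail, the robot is clear, and the bystanders weren't touched. Handing in.

```bash
python3 -c "
from workcell import *
print(job_done())"
```

```text
the job is handed in; nothing more can be done
None
```

The job is handed in after about 24 s of the 72 s allowed; the hand-in returned no verdict. Both labels measured inside the 10 mm limit (jar a about 4 mm off, jar b about 1 mm), the tag hangs on the short rail, and the flask, canister and dropper bottle were not touched.

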